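# Refit the espresso machine's drip tray and start a rinse

## Robot

A 7-joint arm with a two-finger parallel gripper is mounted at the origin on the work surface. World frame = base frame: x ahead of the robot, y to its left, z up, the work surface at z = 0. Lengths are in m, angles in rad, forces in N, time in s.
With the tool pointing down it reaches from about 0.4 to 0.85 m from the base axis. Payload 10.4 kg.
Tool frame: the origin (TCP) lies at the very end of the fingers, on their centre line; the grasp point (between the pads) lies 19 mm behind it; z points along the fingers, y is the line along which they close (so a half turn about z gives the same grasp; the last joint's range is limited). The gripper opens to 85 mm and grips with 20 to 120 N. Pads are 22 mm wide; open, the fingers measure 114 mm over their backs; the gripper's body (76 mm by 85 mm) begins 54 mm behind the grasp point. The pads swing forward as they close: fully open they stand 13 mm farther back than shut.
Start: joints at [1.143, 0.332, -0.065, 1.46, 0.022, 1.35, -0.088], TCP at [0.246, -0.575, 0.231] pointing down, gripper open.
Joint ranges: [-2.6, 2.6], [-0.5, 2.12], [-1.47, 1.34], [0.16, 2.42], [-1.27, 4.41], [0.06, 2.06], [-2.6, 2.6]. Speed limits (rad/s): [2.22, 2.22, 2.79, 2.79, 3.14, 3.14, 3.14].

## Interface

Orientations are given as a unit quaternion [x, y, z, w].
In Python, from station import ctrl, effector, kin, optics, order gives the robot as it stands. Calls block until the motion is done:
- ctrl.move_to(position, orientation): joint-space move of the TCP to a pose.
- ctrl.move_l(position, attitude=None, speed=0.15, threshold=None): straight line of the TCP; attitude=None keeps the orientation; speed is the mean speed in m/s. With threshold (N) it stops when the force on the tool has changed by that much, and returns True; else False.
- ctrl.set_joints(angles): joint-space move.
- effector.set_gripper(opening, grip_force=None): finger opening in m; grip_force is the grip in N (None keeps the last); returns when the fingers have stopped.
- ctrl.wait(seconds).
- kin.solve_ik(position, orientation): joint angles nearest the present ones, or None.
- optics.snapshot(name): name is "side" or "top" or "wrist"; returns the picture (420x560x3 uint8, blue, green, red); there is no depth.
- optics.camera_params(name): a dict with "intrinsics" (3x3 intrinsics, pixels), "origin" and "rotation" of the camera in the world; the wrist camera has in their place "hand_eye" (4x4, takes a point from camera to tool coordinates, whose origin is the TCP and whose axes are the flange's). Camera axes: x right, y down, z forward; pixel columns grow to the right and rows downward; lengths in m; the calibration is good to about 2 mm. A picture is of the moment at which its call begins: read the wrist's pose just before it. camera_params takes no time and is no camera call.
A pose or a line that the arm cannot do raises ctrl.IKError and nothing moves.
- order.finish_job(): hands the job in; it is judged then, once.
Trained networks look in the newest picture that a camera, given by its name, has taken for a name from the list of things; names that differ only in an ending like _2 or _b are one class to them, and where a whole thing is asked for, a point or a joint stands for the part that bears it (a point fixed in the world has none). Each returns a list of dicts, best first, with "confidence" (0 to 1); they miss things now and then, are a little off and sometimes report something else, mostly with a low value. They report only what shows in the picture. A call takes as long as a camera call. They do not tell look-alikes from the thing itself.
- optics.find_in(camera, thing): "rect" ([left, top, right, bottom] in pixels, round what is visible of it).
- optics.spot_point(camera, thing): "location" ([column, row] in pixels: a listed point, or the origin of a listed thing).
Readings, each from a call of its own:
- ctrl.read_time(): time.
- ctrl.read_joints(): joint angles.
- ctrl.read_joint_vel(): joint speeds.
- ctrl.read_joint_torque(): joint torques, N m.
- ctrl.read_tool_pos(): TCP position.
- ctrl.read_ee_rot(): TCP orientation.
- ctrl.read_force(): force on the tool from outside, world axes, zero at the start.
- ctrl.read_ft_torque(): the same for the moment, N m.
- ctrl.read_width(): finger opening in m.
- ctrl.read_grip_force(): force on a finger pad.
Only numpy, scipy, OpenCV 4.12 (cv2) and the standard library are available. Lean on these libraries where they do the work, as an engineer would, in place of code of your own. Each camera call takes 0.05 s, during which the arm holds its last target. There are 200 camera calls.

## Task

Refit the emptied drip tray of the coffee machine: by its red tab, slide it rear end first up over the white sill into the bay, press it in against the spring contact until its front edge is just past the sill, and press the front down so that it lies flat and stays caught behind the sill. Go by feel, and never ram the tray against the wall behind the contact. Then press the green rinse button on top of the machine and let go, leaving everything else where it is.

Things in the scene. Friction and masses are not known exactly. Their poses are not given: they have to be found in the camera images.
- machine: Steel espresso machine, 180 wide, 290 deep, 260 high (all sizes in mm), fixed. Origin: on the counter at the centre of its footprint. x points from its open front to its back, the way the tray is pushed in; y to the left looking along x; z up. Its head overhangs the bay from x = -70 on: underside at 175, round brew group down to 146 at x = -62 to 0.
- bay_mouth (a point): Mouth of the tray bay, at counter height, x = -155 in the machine's frame (point axes as the machine's). The bay lies between two black cheeks 36 high, 146 apart, flared at the mouth. Its grey floor is 4 thick. Floor, white sill and spring contact are one cradle, set up to 8 farther in or out on each machine: its exact depth cannot be read and must be felt.
- sill_edge (a point): Nominal rear top edge of the white sill, x = -141.5, z = 9 (true place up to 8 farther in or out). The sill is 9 high, 5 above the bay floor: an 18 degree ramp rises from the counter over 26, then a flat top 4 long, then the vertical rear face behind which the tray's front edge must drop. Tray seated here: tab centre nominally at x = -158.5, y = 0, z = 38.
- contact_tip (a point): Nominal tip of the copper spring contact at the rear of the bay, x = 4.5, z = 15 (shifts with the sill, up to 8). It pushes the tray's rear forward: about 1.5 N at first touch and 1.5 N per mm. The front edge clears the sill from 4 mm (7.5 N) on; at 7.3 mm (12.5 N) the tray meets the solid rear wall (cradle_c3). If let go before the front is down, the spring pushes the tray back onto the sill.
- tray: Loose drip tray, black with a slotted steel grate on top: 150 long (x), 140 wide (y), 34 high, 0.27 to 0.53 kg. Origin: centre of its underside. Its +x end is the rear, which enters first, with its lower edge rounded; the front at x = -75 has a sharp lower edge that hooks behind the sill. Seated: level, underside 4 above the counter, x axis along the machine's x axis. It starts on the counter before the bay.
- tray_grip (a point): Centre of the red pull tab on the tray's front: a block 34 long (x), 20 wide (y, grasp it across this), 34 high (16 to 50 above the tray's underside), centred 92 before the tray's origin and 34 above its underside (point axes as the tray's).
- rinse_top (a point): Centre of the top of the green rinse button on the machine's head, 35 before the machine's origin, on its centre line; 28 across.
- rinse (a joint): Rinse button travel in m: 0 up, 0.006 fully down (about 5 N); springs back.
- cup_a: White espresso cup, 60 across, 55 high, standing on top of the machine at the back; origin at its underside. Leave alone.
- cup_b: Second white espresso cup, likewise on the machine. Leave alone.
- jug: Steel milk jug, 80 across, 95 high, on the counter beside the machine; origin at its underside. Leave alone.
- jar_a: Spice jar with black lid, 46 across, 95 high; origin at its underside. Leave alone.
- jar_b: Spice jar with black lid, same size. Leave alone.
- jar_c: Spice jar with black lid, same size. Leave alone.
- tin: Coffee tin, 90 across, 130 high; origin at its underside. Leave alone.
- sugar: Blue sugar bowl, 90 across, 60 high; origin at its underside. Leave alone.
Mind the look-alikes: they are no part of the job. What is meant by the tray is not turquoise, and is the larger of those in its own colour.

How it is judged:
On the way, in this order (a step that is already met when the one before it is completed fails the run):
1. the tray lies flat in the bay, caught behind the sill (angle between tray's own z axis and vertical below 0.015 rad and height (world z) of tray_grip between 0.036 and 0.0398 m and x of tray_grip in the frame of machine between -0.17 and -0.144 m and y of tray_grip in the frame of machine between -0.008 and 0.008 m and angle between the x axis of tray and the x axis of machine, either way round below 0.06 rad), for 0.3 s.
2. then the rinse button is pressed (value of joint rinse above 0.004 m), for 0.05 s.
At the end, for the whole second after the job is handed in: Tray at rest in the bay, level (0.015 rad), tab centre 36 to 39.8 mm above the counter, front edge behind the sill (tab centre at x -170 to -144, y -8 to 8 mm in the machine's frame), in line with the machine within 0.06 rad; rinse button up again (all of step 1 and linear speed of tray below 0.02 m/s and value of joint rinse below 0.002 m); the robot touches nothing.
It fails at once if the tray is rammed against the solid wall behind the spring contact with more than 12 N (contact force between tray and cradle_c3 above 12 N).
It fails at once if a cup on the machine is moved more than 15 mm (distance of any of cup_a, cup_b from where it was at the start of the episode above 0.015 m).
It fails at once if the jug, a jar, the tin or the sugar bowl is moved more than 15 mm (distance of any of jug, jar_a, jar_b, jar_c, tin, sugar from where it was at the start of the episode above 0.015 m).
It also fails if it takes over 69 s, if anything falls off the work surface, if the arm or the gripper's body presses on something with over 40 N, if the wrist force passes 120 N, or if a joint passes its speed limit or range.

## Working session

There is one attempt and no reset: what is moved stays moved. The work goes in short steps, each a Python script; the robot and the scene stay as the last script left them, time stands still between calls to the robot, and variables do not carry over. Pictures are saved under pics/ and viewed, at most 10 in all, crops included, and the job is handed in when it is done.

```bash
mkdir -p pics; ls; python3 - <<'E'
from station import ctrl, effector, kin, optics, order
import cv2, numpy as np
for n in ("top","side"):
    cv2.imwrite(f"pics/{n}0.png",optics.snapshot(n))
    p=optics.camera_params(n); print(n,p)
    for t in ("tray","machine","tray_grip","rinse_top","bay_mouth","sill_edge"):
        print(t,[(np.round(d["location"],1).tolist(),round(d["confidence"],2)) for d in optics.spot_point(n,t)])
print(ctrl.read_time(),ctrl.read_ee_rot())
E
```

```text
pics
top {'intrinsics': array([[439.6177396 ,   0.        , 279.85044153],
       [  0.        , 439.6177396 , 201.77215408],
       [  0.        ,   0.        ,   1.        ]]), 'origin': array([ 0.32730439, -0.00696943,  1.5089707 ]), 'rotation': array([ 0.70695104, -0.70467921,  0.04304252, -0.04236487])}
tray [([306.1, 161.4], 0.92), ([290.5, 222.7], 0.63), ([374.3, 295.8], 0.62), ([204.2, 198.1], 0.62)]
machine [([206.3, 197.3], 0.69)]
tray_grip [([403.7, 301.7], 0.88), ([308.0, 138.2], 0.78), ([316.3, 228.1], 0.76)]
rinse_top []
bay_mouth [([248.4, 205.9], 0.71)]
sill_edge [([246.3, 205.8], 0.64)]
side {'intrinsics': array([[537.03716481,   0.        , 290.62195299],
       [  0.        , 537.03716481, 221.3063278 ],
       [  0.        ,   0.        ,   1.        ]]), 'origin': array([ 0.27576012, -1.00762753,  1.26952546]), 'rotation': array([ 0.92591976, -0.08382371,  0.04366392, -0.36570433])}
tray [([278.3, 273.5], 0.94), ([354.2, 279.3], 0.94), ([195.6, 375.9], 0.62), ([364.1, 217.2], 0.22)]
machine [([280.1, 205.5], 0.62), ([330.7, 401.2], 0.52)]
tray_grip [([191.1, 407.9], 0.92), ([372.1, 266.4], 0.76), ([266.7, 293.0], 0.63)]
rinse_top [([288.9, 139.1], 0.63)]
bay_mouth [([282.2, 238.0], 0.88)]
sill_edge [([287.4, 231.7], 0.89), ([355.6, 369.8], 0.5), ([206.4, 187.8], 0.16)]
0.7 [9.79590097e-01 2.01005568e-01 1.06520182e-05 6.24715858e-05]
```

View pics/top0.png

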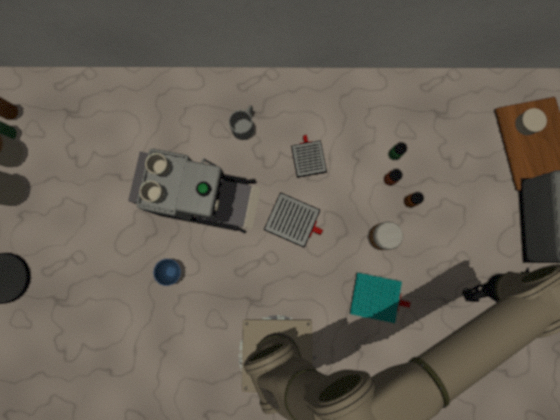

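View pics/side0.png

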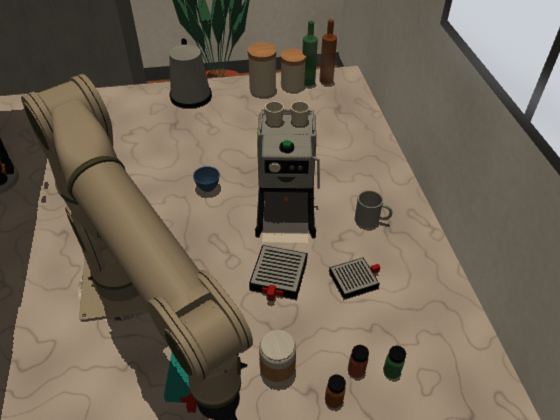

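```bash
cat > h.py <<'E'
from station import ctrl, effector, kin, optics, order
import cv2, numpy as np
from scipy.spatial.transform import Rotation as R
def cam(n):
    p=optics.camera_params(n); K=p["intrinsics"]
    if n=="wrist":
        T=np.eye(4); T[:3,:3]=R.from_quat(ctrl.read_ee_rot()).as_matrix(); T[:3,3]=ctrl.read_tool_pos()
        T=T@p["hand_eye"]; return K,T[:3,3],T[:3,:3]
    r=np.asarray(p["rotation"]); return K,p["origin"],(R.from_quat(r).as_matrix() if r.size==4 else r)
def proj(c,P):
    K,o,M=c; q=K@(M.T@(np.asarray(P)-o)); return q[:2]/q[2]
def back(c,uv,z):
    K,o,M=c; d=M@np.linalg.solve(K,[uv[0],uv[1],1]); return o+d*(z-o[2])/d[2]
E
python3 - <<'E'
from h import *
t=cam("top"); s=cam("side")
print("tray top",back(t,(291,219),.034),"tab",back(t,(316.3,228.1),.05),"side",back(s,(278.3,273.5),0.0),back(s,(271,292),.05))
print("mouth",back(t,(248.4,205.9),0),back(s,(282.2,238),0),"btn",back(t,(203,188),.265),back(s,(287,145),.265))
for n in ("top",):
    im=cv2.imread(f"pics/{n}0.png")[110:260,130:345]; cv2.imwrite("pics/c.png",cv2.resize(im,None,fx=3.7,fy=3.7,interpolation=cv2.INTER_CUBIC))
E
```

```text
tray top [ 0.44818699 -0.04579173  0.034     ] tab [ 0.41686456 -0.12935347  0.05      ] side [ 0.44751852 -0.04334337  0.        ] [ 0.40976651 -0.14131949  0.05      ]
mouth [0.49585342 0.10043853 0.        ] [0.48376824 0.09305644 0.        ] btn [0.51735121 0.21204982 0.265     ] [0.51920755 0.22224041 0.265     ]
```

View pics/c.png

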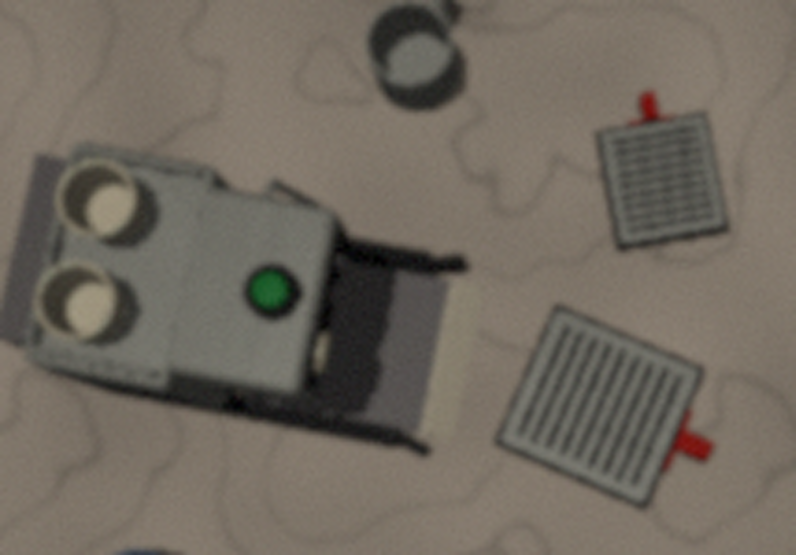

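```bash
python3 - <<'E'
from h import *
t=cam("top"); f=lambda u,z: back(t,(np.array(u)+.5)/3.7+[130,110]-.5,z)
c=np.array([f(u,.034) for u in [(558,305),(703,370),(645,507),(498,440)]]); print("tray c",c.mean(0)); 
a=lambda v: np.degrees(np.arctan2(v[1],v[0]))
print("sizes",[np.linalg.norm(c[i]-c[(i+1)%4]) for i in range(4)],"yaw",a(c[0]-c[1]),a(c[3]-c[2]),a(c[3]-c[0])-90,a(c[2]-c[1])-90)
tab=f((693,443),.05);print("tab",tab, "yaw tab->c",a(c.mean(0)-tab))
l,r=f((428,450),.036),f((465,265),.036); b=f((270,290),.268)
print("cheek tips",l,r,"yaw",a(l-r)-90,"btn",b,"yaw btn-mouth",a(b-(l+r)/2),np.linalg.norm((b-(l+r)/2)[:2]))
print("head",f((337,215),.26),f((300,392),.26),a(f((300,392),.26)-f((337,215),.26))-90)
s0,s1=f((447,280),.009),f((420,432),.009);print("sill rear",s0,s1,a(s1-s0)-90)
print(optics.camera_params("wrist"))
E
```

```text
tray c [ 0.44781048 -0.04935968  0.034     ]
sizes [np.float64(0.145077580803008), np.float64(0.1353679221824326), np.float64(0.14599449805720335), np.float64(0.1350925965498102)] yaw 65.82652213194807 65.72342436671111 66.42364399606518 66.81046111963957
tab [ 0.41267389 -0.13142342  0.05      ] yaw tab->c 66.82122222787234
cheek tips [0.40639011 0.10721101 0.036     ] [0.57606936 0.07541225 0.036     ] yaw 79.38559864201898 btn [0.51685017 0.21263885 0.268     ] yaw btn-mouth 78.07613876698774 0.1240028258379136
head [0.57744994 0.16319848 0.26      ] [0.43869355 0.18901394 0.26      ] 79.46068881781781
sill rear [0.56639373 0.093577   0.009     ] [0.42440864 0.11689326 0.009     ] 80.67433842754525
{'intrinsics': array([[295.43070702,   0.        , 277.45242544],
       [  0.        , 295.43070702, 204.02028633],
       [  0.        ,   0.        ,   1.        ]]), 'hand_eye': array([[ 7.40017057e-04, -9.45799913e-01, -3.24749097e-01,
         8.33716411e-02],
       [ 9.99999692e-01,  7.84986451e-04, -7.46203288e-06,
        -6.37578410e-04],
       [ 2.61981231e-04, -3.24748991e-01,  9.45800203e-01,
        -1.41970441e-01],
       [ 0.00000000e+00,  0.00000000e+00,  0.00000000e+00,
         1.00000000e+00]])}
```

The large black tray is at top px (291,219), with its tab at (317,230). The smaller black one at (309,158) and the turquoise one at (376,297) are look-alikes. The crop shows the large one clearly bigger than the small black one, so it is the tray meant. Next I move above its tab and take one close look.

```bash
cat >> h.py <<'E'
def att(yaw,tilt=15):
    c,s=np.cos(np.radians(yaw)),np.sin(np.radians(yaw)); t=np.radians(tilt)
    x=np.array([c*np.cos(t),s*np.cos(t),np.sin(t)]); z=np.array([c*np.sin(t),s*np.sin(t),-np.cos(t)])
    return R.from_matrix(np.c_[x,np.cross(z,x),z]).as_quat()
def tcp(g,q): return np.asarray(g)+.019*R.from_quat(q).as_matrix()[:,2]   # grasp point -> TCP
E
python3 - <<'E'
from h import *
q=att(67); print(kin.solve_ik([.49,.09,.03],att(79.3)))
ctrl.move_to(tcp([.411,-.133,.20],q),q); print(ctrl.read_joints(),ctrl.read_time())
c=cam("wrist"); im=optics.snapshot("wrist"); cv2.imwrite("pics/w1.png",im); np.savez("w1.npz",*c)
for t,z in (("tray_grip",.034),("bay_mouth",0),("sill_edge",.009),("tray",0.0)):
    print(t,[(np.round(d["location"],1).tolist(),round(d["confidence"],2),back(c,d["location"],z).round(4)) for d in optics.spot_point("wrist",t)])
E
```

```text
[ 6.06435465e-01  3.55301310e-01 -7.85801252e-01  2.02958774e+00
  9.92219071e-04  7.70594440e-01 -3.23955099e-01]
[ 0.88480594 -0.02274451 -0.46948661  1.99723028 -0.29448921  1.18313017
  0.12659029] 2.4333
tray_grip [([542.5, 73.4], 0.81, array([ 0.7195, -0.0914,  0.034 ])), ([276.4, 228.8], 0.72, array([ 0.4102, -0.1316,  0.034 ]))]
bay_mouth [([262.9, 9.3], 0.95, array([0.4903, 0.0945, 0.    ]))]
sill_edge []
tray [([467.3, 118.4], 0.86, array([ 0.6566, -0.1051,  0.    ])), ([277.5, 145.2], 0.61, array([ 0.4469, -0.0485,  0.    ]))]
```

View pics/w1.png

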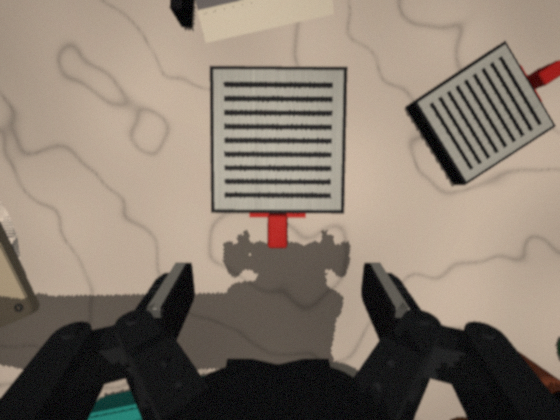

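The picture shows the tray's tab at (277,231), the tray square in the image (yaw ≈ 67°), and the white sill's front edge running (208,42)–(333,14) at the top. Now I grasp.

```bash
python3 - <<'E'
from h import *
c=[np.load("w1.npz")[k] for k in ("arr_0","arr_1","arr_2")]
a=lambda v: np.degrees(np.arctan2(v[1],v[0]))
P=[back(c,u,.034) for u in [(211,67),(347,67),(345,212),(212,212)]]
print("tray",np.mean(P,0),"yaw",a(P[0]-P[3]),a(P[1]-P[2]),a(P[0]-P[1])-90,a(P[3]-P[2])-90)
tf,tr=back(c,(277.5,248),.05),back(c,(277.5,213),.034); print("tab front",tf)
l,r=back(c,(208,42),0),back(c,(333,14),0); print("sill front",l,r,a(l-r)-90)
yaw=67; ctr=np.mean(P,0); d=np.array([np.cos(np.radians(yaw)),np.sin(np.radians(yaw)),0])
g=ctr-.092*d; g[2]=.036; print("g from tray",g, "from tab", tf+.017*d)
g[:2]=(g+tf+.017*d)[:2]/2
q=att(yaw); effector.set_gripper(.06,40); ctrl.move_l(tcp(g,q),q,speed=.12)
print(ctrl.read_force(),ctrl.read_tool_pos()); effector.set_gripper(0,40); print(ctrl.read_width(),ctrl.read_grip_force(),ctrl.read_force(),ctrl.read_time())
E
```

```text
tray [ 0.44816385 -0.04878996  0.034     ] yaw 66.4476186932679 67.04006355558194 66.9308579010877 66.92552609608728
tab front [ 0.40470478 -0.14753154  0.05      ]
sill front [0.42025542 0.08640378 0.        ] [0.55969476 0.05954923 0.        ] 79.09890416049237
g from tray [ 0.41221659 -0.13347641  0.036     ] from tab [ 0.41134721 -0.13188296  0.05      ]
[ 0.48247056 -0.30385595  0.201486  ] [ 0.41408651 -0.12835285  0.01813816]
0.01942158665854585 39.7022545337677 [-1.95855193 -1.26348275  5.22386792] 5.0167
```

```bash
cat >> h.py <<'E'
YAW=79.2
MX=np.array([np.cos(np.radians(YAW)),np.sin(np.radians(YAW)),0]); MY=np.array([-MX[1],MX[0],0])
O=np.array([.5235,.247,0])+.002*MY
def mw(x,y,z): return O+x*MX+y*MY+[0,0,z]
def inm(p): d=np.asarray(p)-O; return np.array([d@MX,d@MY,d[2]])
E
python3 - <<'E'
from h import *
p=ctrl.read_tool_pos(); q0=ctrl.read_ee_rot()
ctrl.move_l(p+[0,0,.014],speed=.05); print(ctrl.read_force(),ctrl.read_ft_torque())
q=att(YAW); ctrl.move_l(tcp(mw(-.370,0,.050),q),q,speed=.05); print(inm(ctrl.read_tool_pos()),ctrl.read_force(),ctrl.read_time())
c=cam("wrist"); im=optics.snapshot("wrist"); cv2.imwrite("pics/w2.png",im); np.savez("w2.npz",*c)
for t,z in (("tray_grip",.048),("bay_mouth",0),("sill_edge",.009)):
    print(t,[(np.round(d["location"],1).tolist(),round(d["confidence"],2),inm(back(c,d["location"],z)).round(4)) for d in optics.spot_point("wrist",t)])
E
```

```text
[ 0.05313577 -0.73166236 -3.12377472] [-5.92108598e-01  2.80037522e-01 -1.31398784e-04]
[-3.65289538e-01  3.35386281e-04  3.15244170e-02] [ 1.72466774e-03 -6.02634262e-01 -2.78442990e+00] 6.4583
tray_grip [([275.9, 283.4], 0.57, array([-0.3699,  0.0017,  0.048 ]))]
bay_mouth []
sill_edge []
```

View pics/w2.png

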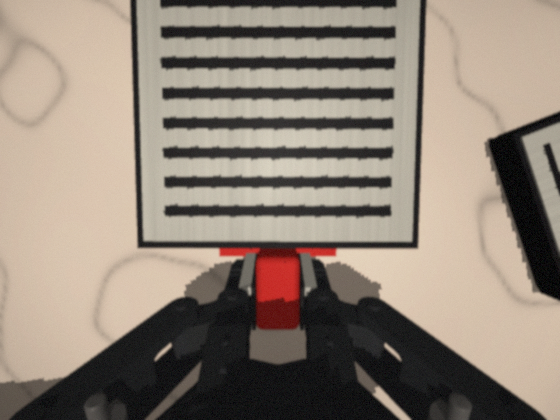

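The tab is held centrally at (278,290), with the tray square to the hand. Now I slide it in with force watch.

```bash
cat >> h.py <<'E'
def F(): f=np.mean([ctrl.read_force() for _ in range(3)],0); return np.array([f@MX,f@MY,f[2]]).round(2)
def G(): # grasp point in machine frame
    return (inm(ctrl.read_tool_pos()-.019*R.from_quat(ctrl.read_ee_rot()).as_matrix()[:,2])*1e3).round(2)
E
python3 - <<'E'
from h import *
q=att(YAW); print(G(),F())
for x in (-.335,-.32,-.305,-.29,-.26,-.23,-.20,-.185):
    h=ctrl.move_l(tcp(mw(x,0,.049),q),q,speed=.04,threshold=8); print(x,h,G(),F(),ctrl.read_ft_torque().round(2))
    if h: break
print(ctrl.read_time())
cv2.imwrite("pics/s2.png",optics.snapshot("side")[150:330,180:400].repeat(3,0).repeat(3,1))
E
```

```text
[-3.7027e+02  1.5000e-01  5.0050e+01] [ 0.25 -0.42 -2.95]
-0.335 False [-3.353e+02 -3.000e-02  4.898e+01] [ 0.32  0.02 -2.75] [-0.65  0.12 -0.01]
-0.32 False [-3.1984e+02  3.0000e-02  4.9010e+01] [-0.45  0.73 -2.28] [-0.69  0.16  0.02]
-0.305 False [-3.0484e+02  3.0000e-02  4.9000e+01] [-0.21  0.34 -2.81] [-0.69  0.13  0.02]
-0.29 False [-2.8984e+02  4.0000e-02  4.8990e+01] [ 0.44  0.44 -3.19] [-0.66  0.1   0.07]
-0.26 False [-2.6024e+02 -3.0000e-02  4.8980e+01] [-0.8  -0.63 -2.94] [-0.61  0.15  0.02]
-0.23 False [-2.3024e+02 -1.0000e-02  4.8960e+01] [ 0.63  0.02 -2.79] [-0.73  0.1  -0.07]
-0.2 False [-200.24   -0.     48.95] [-0.59  0.07 -2.65] [-0.61  0.14 -0.04]
-0.185 False [-1.8483e+02  7.0000e-02  4.8990e+01] [-0.79 -0.03 -2.2 ] [-0.64  0.09  0.02]
12.4833
```

View pics/s2.png

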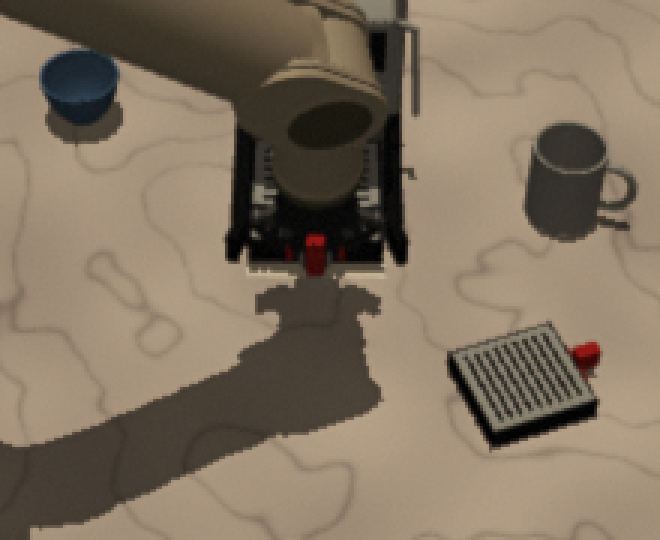

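```bash
python3 - <<'E'
from h import *
q=att(YAW,12.8)
ctrl.move_l(tcp(mw(-.182,0,.047),q),q,speed=.03); print(G(),F())
def Fm(): return np.mean([(ctrl.wait(.01),F())[1] for _ in range(5)],0).round(2)
f0=Fm(); print(f0); x=-.182; 
while x<-.146:
    x+=.001 if x>-.174 else .002
    ctrl.move_l(tcp(mw(x,0,.047),q),q,speed=.02); f=Fm(); print(round(x*1e3,1),G()[0],f)
    if f[0]-f0[0]<-8.8: break
print(ctrl.read_time())
E
```

```text
[-1.8149e+02  9.0000e-02  4.7140e+01] [ 0.25  0.11 -3.49]
[ 0.04  0.19 -2.81]
-180.0 -180.17 [ 0.25  0.31 -2.58]
-178.0 -177.94 [ 0.42  0.13 -2.  ]
-176.0 -175.88 [-0.18  0.14 -2.61]
-174.0 -173.9 [ 0.26 -0.5  -2.56]
-172.0 -171.91 [-0.07 -0.03 -2.12]
-171.0 -170.98 [-0.39 -0.43 -2.76]
-170.0 -169.94 [-0.   -0.09 -2.72]
-169.0 -168.95 [ 0.1   0.21 -2.75]
-168.0 -168.0 [-0.16 -0.   -2.48]
-167.0 -166.93 [-0.15 -0.14 -2.68]
-166.0 -166.17 [-1.78  0.19 -2.37]
-165.0 -165.22 [-3.16 -0.1  -1.46]
-164.0 -164.24 [-4.9  -0.17 -1.4 ]
-163.0 -163.35 [-5.07  0.09 -1.43]
-162.0 -162.6 [-6.78  0.06 -0.9 ]
-161.0 -161.88 [-7.66  0.51 -0.15]
-160.0 -161.18 [-8.93  0.44  0.08]
17.7917
```

```bash
python3 - <<'E'
from h import *
def Fm(): return np.mean([(ctrl.wait(.01),F())[1] for _ in range(4)],0).round(2)
for k in range(1,9):
    s=k/7; t=12.8+2.2*min(s,1); z=.047-.007*s; x=-.1600-.0004*min(s,1)
    q=att(YAW,t); ctrl.move_l(tcp(mw(x,0,z),q),q,speed=.02); f=Fm(); print(round(t,2),round(z*1e3,1),G(),f)
    if f[2]>15 or f[0]<-14: break
print(ctrl.read_time())
E
```

```text
13.11 46.0 [-1.6126e+02 -1.4000e-01  4.5840e+01] [-9.31  1.08  0.5 ]
13.43 45.0 [-161.41   -0.17   44.85] [-9.75  0.73  1.31]
13.74 44.0 [-161.5    -0.23   43.88] [-10.72   0.78   1.84]
14.06 43.0 [-161.64   -0.26   42.9 ] [-10.6    0.68   2.04]
14.37 42.0 [-161.71   -0.3    41.93] [-10.88   1.1    2.06]
14.69 41.0 [-161.76   -0.32   40.95] [-10.77   1.29   2.69]
15.0 40.0 [-161.82   -0.43   40.33] [-12.4    3.14   8.65]
15.0 39.0 [-161.81   -0.46   40.22] [-17.33  11.11  25.27]
20.0583
```

It bottomed at the seated height (underside ≈ 4 mm). I ease it back against the sill, let go and check.

```bash
python3 - <<'E'
from h import *
q=att(YAW,15)
for x,z in ((-.1604,.0398),(-.1615,.0398),(-.163,.0398)):
    ctrl.move_l(tcp(mw(x,-.0004,z),q),q,speed=.02); ctrl.wait(.1); print(G(),F())
effector.set_gripper(.05); ctrl.wait(.2); print(ctrl.read_width(),F())
p=ctrl.read_tool_pos(); q=ctrl.read_ee_rot(); z=R.from_quat(q).as_matrix()[:,2]
ctrl.move_l(p-z*.11-MX*.02,speed=.12); ctrl.wait(.2); print(F(),ctrl.read_time())
c=cam("wrist"); im=optics.snapshot("wrist"); cv2.imwrite("pics/w3.png",im); np.savez("w3.npz",*c)
for t,zz in (("tray_grip",.038),):
    print(t,[(np.round(d["location"],1).tolist(),round(d["confidence"],2),inm(back(c,d["location"],zz)).round(4)) for d in optics.spot_point("wrist",t)])
E
```

```text
[-161.73   -0.69   40.29] [-13.52   5.58  12.21]
[-162.05   -0.72   40.32] [-10.18   4.9    8.65]
[-163.11   -0.69   40.32] [-7.    2.45  7.75]
0.049950009374207203 [-0.23  0.37  0.19]
[-0.37 -0.66  0.53] 23.0333
tray_grip [([279.2, 186.6], 0.92, array([-0.1643, -0.0007,  0.038 ]))]
```

View pics/w3.png

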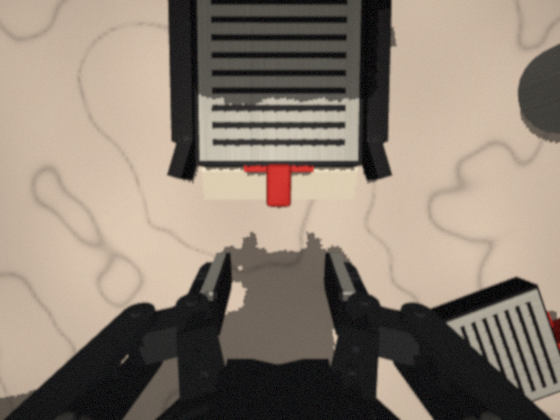

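The tray lies square between the cheeks, with the tab at (279,187) and the sill visible at rows 168–198. I check the height by touching the tab top with shut fingers, which also presses it down.

```bash
python3 - <<'E'
from h import *
c=[np.load("w3.npz")[k] for k in ("arr_0","arr_1","arr_2")]
print("sill front",[inm(back(c,u,0)).round(4) for u in ((204,198),(280,198),(355,198))],"tab ends",inm(back(c,(279,206),.054)).round(4),"grate front",[inm(back(c,u,.038)).round(4) for u in ((198,164),(360,164))])
q=att(YAW,15); effector.set_gripper(0)
ctrl.move_l(mw(-.166,-.0005,.075),q,speed=.12)
h=ctrl.move_l(mw(-.166,-.0005,.045),q,speed=.02,threshold=3); print(h,(inm(ctrl.read_tool_pos())*1e3).round(2),F())
p=ctrl.read_tool_pos()
h=ctrl.move_l(p+[0,0,-.008],speed=.02,threshold=15); print(h,(inm(ctrl.read_tool_pos())*1e3).round(2),F())
ctrl.move_l(mw(-.185,0,.10),q,speed=.1); ctrl.wait(.2); print(ctrl.read_time(),F())
c=cam("wrist"); optics.snapshot("wrist")
print([(inm(back(c,d["location"],.038)).round(4),d["confidence"]) for d in optics.spot_point("wrist","tray_grip")])
E
```

```text
sill front [array([-0.1758,  0.072 ,  0.    ]), array([-0.1757, -0.0016,  0.    ]), array([-0.1756, -0.0743,  0.    ])] tab ends [-0.1794 -0.0005  0.054 ] grate front [array([-0.1456,  0.0671,  0.038 ]), array([-0.1454, -0.068 ,  0.038 ])]
True [-166.11   -0.53   55.76] [-2.48  1.65  7.54]
True [-166.33   -0.63   55.45] [-4.38  5.49 12.35]
26.3833 [0.27 0.03 1.3 ]
[(array([-0.1627,  0.003 ,  0.038 ]), 0.91)]
```

Seated: the tab top is felt at ≈ 54 mm, and the grate front (-145.5) sits just behind the sill's rear edge (-145.7). On to the rinse button.

```bash
python3 - <<'E'
from h import *
q=att(YAW,5)
ctrl.move_l(mw(-.23,0,.33),att(YAW,15),speed=.25)
ctrl.move_l(mw(-.075,-.001,.33),q,speed=.2)
c=cam("wrist"); im=optics.snapshot("wrist"); cv2.imwrite("pics/w4.png",im)
m=cv2.inRange(cv2.cvtColor(im,cv2.COLOR_BGR2HSV),(50,100,30),(85,255,255)); n,_,st,ce=cv2.connectedComponentsWithStats(m)
for i in range(1,n):
    if st[i,4]>40: print(st[i],ce[i],inm(back(c,ce[i],.268)).round(4))
print([(d["location"],inm(back(c,d["location"],.268)).round(4),d["confidence"]) for d in optics.spot_point("wrist","rinse_top")],ctrl.read_time())
E
```

```text
[ 258  157   41   42 1344] [277.72767857 177.98809524] [-0.0376 -0.0007  0.268 ]
[([276.4, 180.8], array([-0.0397,  0.0003,  0.268 ]), 0.57)] 28.5917
```

View pics/w4.png

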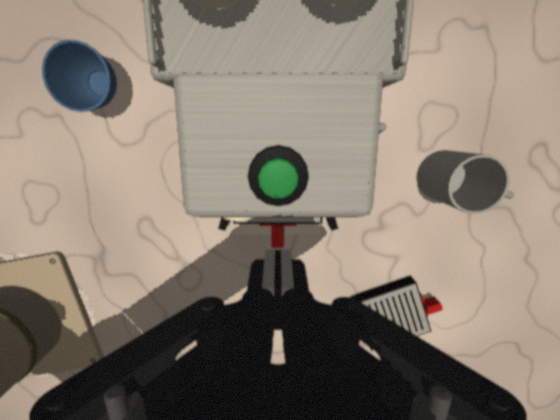

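The green button is at (278,178), i.e. x ≈ -37 mm, y ≈ -1 mm in my machine frame, and the cups are well behind it. Pressing.

```bash
python3 - <<'E'
from h import *
q=att(YAW,5); x,y=-.037,-.0007
ctrl.move_l(mw(x,y,.295),q,speed=.12)
h=ctrl.move_l(mw(x,y,.245),q,speed=.03,threshold=2.5); z0=ctrl.read_tool_pos()[2]; print(h,z0,F())
h=ctrl.move_l(mw(x,y,z0-.010),q,speed=.03,threshold=14); print(h,z0-ctrl.read_tool_pos()[2],F()); ctrl.wait(.15); print(F())
ctrl.move_l(mw(x,y,.33),q,speed=.12); ctrl.move_l(mw(-.23,0,.33),q,speed=.2); ctrl.wait(.3)
print(F(),ctrl.read_time())
c=cam("wrist"); im=optics.snapshot("wrist"); cv2.imwrite("pics/w5.png",im)
print([(d["location"],inm(back(c,d["location"],.038)).round(4),d["confidence"]) for d in optics.spot_point("wrist","tray_grip")])
E
```

```text
True 0.2789059437599492 [-0.19 -0.37  2.88]
True 0.002344928328356699 [-1.97  2.93  8.19]
[-3.14  2.69  9.49]
[ 0.58  0.11 -0.11] 32.3583
[([277.1, 133.1], array([-0.1615,  0.0014,  0.038 ]), 0.78), ([445.5, 219.9], array([-0.2925, -0.261 ,  0.038 ]), 0.55)]
```

View pics/w5.png

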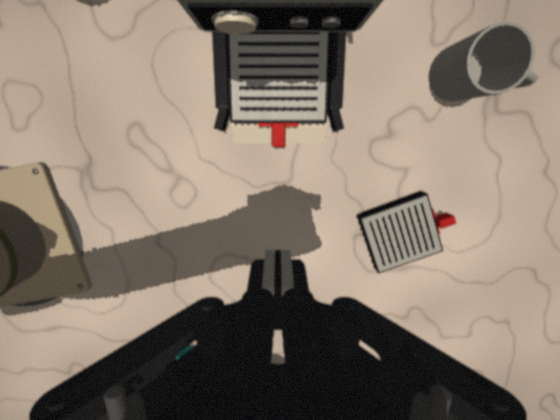

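The tray is unchanged. The button travel reading was ambiguous, so I press once more, deeper.

```bash
python3 - <<'E'
from h import *
q=att(YAW,5); x,y=-.037,-.0007
ctrl.move_l(mw(x,y,.33),q,speed=.2); ctrl.move_l(mw(x,y,.287),q,speed=.12); ctrl.wait(.2)
for z in np.arange(.285,.264,-.001):
    ctrl.move_l(mw(x,y,z),q,speed=.03); ctrl.wait(.05); f=F(); print(round(z,3),ctrl.read_tool_pos()[2].round(4),f[2])
    if f[2]>18: break
ctrl.wait(.2)
ctrl.move_l(mw(x,y,.33),q,speed=.12); ctrl.move_l(mw(-.23,0,.33),q,speed=.2); ctrl.wait(.5); print(F(),ctrl.read_time())
E
```

```text
0.285 0.285 -0.62
0.284 0.284 -0.13
0.283 0.283 -0.2
0.282 0.2821 2.03
0.281 0.2811 3.16
0.28 0.28 1.51
0.279 0.279 3.64
0.278 0.2781 4.05
0.277 0.277 4.3
0.276 0.2766 9.93
0.275 0.2764 14.61
0.274 0.2762 22.0
[-0.26 -0.25 -0.42] 40.3167
```

The button went its full 6 mm, from .2825 to .2765, and the force fell back to zero on release.

```bash
python3 -c "
from h import *
print(order.finish_job())"
```

```text
the job is handed in; nothing more can be done
None
```

I refitted the tray: it lies flat, caught behind the sill. I then pressed the rinse button its full travel and let go, and handed the job in at about 40 s; no verdict was returned.

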